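# Push the stuck cork out of the filler tube

## Task

A cork is stuck inside the steel filler tube that hangs upright in its washing stand. Take the wooden-handled pusher out of the white crock, feel its crooked shaft gently into the top of the tube without pressing hard on the tube, push the cork out of the bottom so that it drops into the stand's tray and stays there, then hang the pusher back upright in the crock by its guard disc and let go. Leave the salt shaker, sugar bowl, cup and timer alone.

Things in the scene. Friction and masses are not known exactly. Their poses are not given: they have to be found in the camera images.
- tube_stand: Fixed washing stand holding the steel filler tube. Origin on the worktop, exactly under the tube's vertical axis; z up. Aluminium tray 100 mm (its x) by 92 mm (its y), walls 26 mm high, 4 mm thick, inner floor at 9 mm, centred on the origin; a column 96 mm high at x = +58 mm carries the tube's collar.
- tube_mouth (a point): Centre of the vertical tube's upper opening, level with the flange top, 130 mm above the worktop. Straight round bore of 22 mm with no funnel; tube 29 mm outside, open at both ends, lower end 60 mm above the worktop. The flat flange round the mouth is 52 mm across.
- tube_pads (a point): Point on the bore's axis 46 mm below the mouth, at mid height of three sprung rubber pads, 10 mm tall, inside the bore that grip the cork. With the cork gone they leave a free passage about 15 mm across.
- cork: Cork cylinder 19 mm across, 28 mm long, upright in the bore; origin at its centre, z along it. Starts 43 to 48 mm below the mouth. It slides down under a push of 4 to 12 N and, once the shaft's tip has pushed its top below the pads (tip 51 to 70 mm below the mouth), falls by itself into the tray. Only the pusher's shaft can reach it.
- crock: Fixed white ceramic crock, round, 62 mm outside at the rim, 54 mm inside, 150 mm high, floor 6 mm thick. Origin at the centre of its underside.
- pusher: Pusher, about 220 g, upright in the crock, its guard disc resting on the crock's rim. Origin: centre of the disc's underside; z up along the handle. Disc 72 mm across, 4 mm thick; on it a round wooden grip 24 mm across, up to 62 mm above the origin. Below the disc a round boss, 46 mm across, 10 mm deep, chamfered, sits loosely in the crock's mouth; then the shaft (see shaft_seat).
- shaft_seat (a point): On the handle's axis, 12 mm below the disc. From here a steel shaft, 12 mm thick, ball end, runs down 120 mm. It sits CROOKED: leaning 0.09 to 0.125 rad, direction not reported, so its tip is 10 to 15 mm off axis. It gives way at 1.7 N sideways at the tip: moving the handle over the bore's axis on the way in straightens it. It is sprung: goes up into the handle 1 mm per 2 N, 10 mm at most.
- pusher_grip (a point): Middle of the pusher's wooden grip, on the handle's axis, 36 mm above the origin.
- salt_shaker: Salt shaker, 44 mm across, 90 mm high, a bystander; origin at its foot.
- sugar_bowl: Round white lidded sugar bowl, 95 mm across, 74 mm high, a bystander; origin at its foot.
- espresso_cup: Small cup with one handle, 62 by 92 mm, 51 mm high, a bystander; origin at its foot.
- egg_timer: Round kitchen timer, 60 mm across, 48 mm high, a bystander; origin at its foot.

How it is judged:
By the outcome, as a careful person would: the job done as asked, in the order asked, and still so for the second after the job is handed in, with the robot touching nothing.
It also fails if it takes over 67 s, if anything falls off the work surface, if the arm or the gripper's body presses on something with over 40 N, if the wrist force passes 120 N, or if a joint passes its speed limit or range.

## Robot

A 6-joint arm with a two-finger parallel gripper is mounted at the origin on a cart in front of the work surface, level with it; the furniture and walls round the work are solid. World frame = base frame: x ahead of the robot, y to its left, z up, the work surface at z = 0. Lengths are in mm, angles in degrees, forces in N, time in s.
With the tool pointing down it reaches from about 350 to 775 mm from the base axis. Payload 7.3 kg.
Tool frame: the origin (TCP) lies midway between the tips of the shut fingers; the grasp point (between the pads) lies 19 mm behind it; z points along the fingers, y is the line along which they close (so a half turn about z gives the same grasp; the last joint's range is limited). The gripper opens to 92 mm and grips with 3 to 60 N. Pads are 19 mm wide; open, the fingers measure 130 mm over their backs; the gripper's body (75 mm by 190 mm) begins 47 mm behind the grasp point.
Start: joints at [63.312, 19.595, 87.324, -0, 73.075, -8.365], TCP at [165.033, 498.406, 226.741] pointing down, gripper open.
Joint ranges: [-145.02, 145.02], [-44.19, 115.74], [2.07, 154.8], [-57.11, 237.11], [16.16, 152.29], [-177.93, 177.93]. Speed limits (degrees/s): [147.25, 147.25, 180, 180, 180, 180].

## Interface

Orientations are given as [roll, pitch, yaw] about the fixed x, y, z axes, in that order (R = Rz(yaw) Ry(pitch) Rx(roll)).
In Python, from plant import ctrl gives the robot as it stands. The module is installed in compiled form; this text tells all that it offers.
- The arm moves only by the shell command python3 -m pendant 'ROWS' [FORCE]. ROWS is text: rows parted by semicolons, each of 5 numbers parted by spaces: the shift along the tool's x, y, z in cm, then the turn about the tool's z in degrees, then the closure, from 0 (fully open) to 1 (shut). In form: dx dy dz roll claw; .... A call has 1 to 8 rows; each row is the pose to reach, as a shift and turn from the pose commanded when the call began, along the tool's axes at that moment; what a row does not reach only later rows make up. A row lasts 1/12 s, in which the tool goes at most 41.7 mm and 7.16 degrees, less where a joint would pass 70% of its speed; a pose out of reach is approached as far as the arm can. A call with a gripper value outside its range is refused whole. The fingers move at their own pace and stop on an object; FORCE is the grip in N (left out, the last holds). Time passes only in rows, so rows that repeat a pose let the fingers close. It gives the time, the measured TCP pose, the force, the opening and the grip force at its end, in the units of the state.
- ctrl.sense(): the state, without advancing time (a new reading comes with each control period).
- ctrl.get_image(name): name is "scene" or "top" or "wrist"; returns the picture (480x640x3 uint8, blue, green, red); there is no depth.
- ctrl.camera_model(name): a dict with "mtx" (3x3 intrinsics, pixels), "pose" (4x4, takes a point from camera to world coordinates); the wrist camera has in their place "mount" (4x4, takes a point from camera to tool coordinates, whose origin is the TCP and whose axes are the flange's). Camera axes: x right, y down, z forward; pixel columns grow to the right and rows downward; lengths in mm; the calibration is good to about 2 mm. A picture is of the moment at which its call begins: read the wrist's pose just before it. camera_model takes no time and is no camera call.
- ctrl.hand_in(): hands the job in; it is judged then, once.
The state is a dict: "time_s": time; "qpos": joint angles; "qvel": joint speeds; "joint_efforts": joint torques, N m; "position": TCP position; "tcp_rot": TCP orientation; "wrist_force": force on the tool from outside, world axes, zero at the start; "torque": the same for the moment, N m; "width": finger opening in mm; "grasp_force": force on a finger pad.
Only numpy, scipy, OpenCV 4.12 (cv2) and the standard library are available. Lean on these libraries where they do the work, as an engineer would, in place of code of your own. Each camera call takes 0.05 s, during which the arm holds its last target. There are 200 camera calls.

## Working session

There is one attempt and no reset: what is moved stays moved. The work goes in short steps, Python scripts to look and compute and a shell command to move; the robot and the scene stay as the last step left them, time stands still between calls to the robot, and variables do not carry over. Pictures are saved under pics/ and viewed, at most 10 in all, crops included, and the job is handed in when it is done.

```bash
mkdir -p pics; python3 - <<'E'
from plant import ctrl
import cv2,numpy as np
for n in("scene","top"):
    cv2.imwrite(f"pics/{n}0.png",ctrl.get_image(n))
    m=ctrl.camera_model(n);print(n,np.round(m["mtx"],1).tolist(),np.round(m["pose"],3).tolist())
print(np.round(ctrl.camera_model("wrist")["mount"],3).tolist(),ctrl.camera_model("wrist")["mtx"]);print(ctrl.sense())
E
```

```text
scene [[579.6, 0.0, 309.5], [0.0, 579.6, 238.3], [0.0, 0.0, 1.0]] [[-0.981, 0.172, -0.089, 668.948], [0.194, 0.869, -0.455, 739.299], [-0.001, -0.464, -0.886, 1555.489], [0.0, 0.0, 0.0, 1.0]]
top [[502.2, 0.0, 320.0], [0.0, 502.2, 236.8], [0.0, 0.0, 1.0]] [[0.001, -0.994, 0.107, 390.151], [-1.0, 0.001, 0.013, -4.483], [-0.013, -0.107, -0.994, 1384.181], [0.0, 0.0, 0.0, 1.0]]
[[0.001, -0.951, -0.309, 84.216], [1.0, 0.0, 0.001, -0.481], [-0.001, -0.309, 0.951, -159.771], [0.0, 0.0, 0.0, 1.0]] [[392.93670865   0.         323.87138217]
 [  0.         392.93670865 236.10333477]
 [  0.           0.           1.        ]]
{'time_s': 0.1, 'qpos': array([ 6.33109022e+01,  1.96321098e+01,  8.73694082e+01, -2.75699602e-03,
        7.30750812e+01, -8.36446637e+00]), 'qvel': array([ 0.06435846, -0.07462772, -0.15122902,  0.03746906,  0.06018643,
        0.01880102]), 'joint_efforts': array([ 2.61305744e-03, -4.32004058e+01, -2.44697946e+01,  7.21788662e-02,
        5.26150223e-02, -1.39510794e-05]), 'position': array([164.88890676, 498.06741901, 226.13180219]), 'tcp_rot': array([-1.79923832e+02, -8.53437204e-03,  1.61676167e+02]), 'wrist_force': array([0.27694632, 0.33489769, 0.30472719]), 'torque': array([-0.04849459, -0.03728757,  0.02074403]), 'grasp_force': 0.0, 'width': 91.6462617233052}
```

View pics/scene0.png

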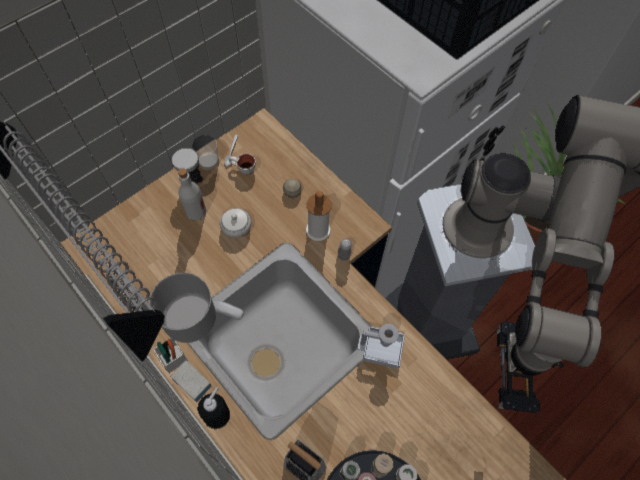

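View pics/top0.png

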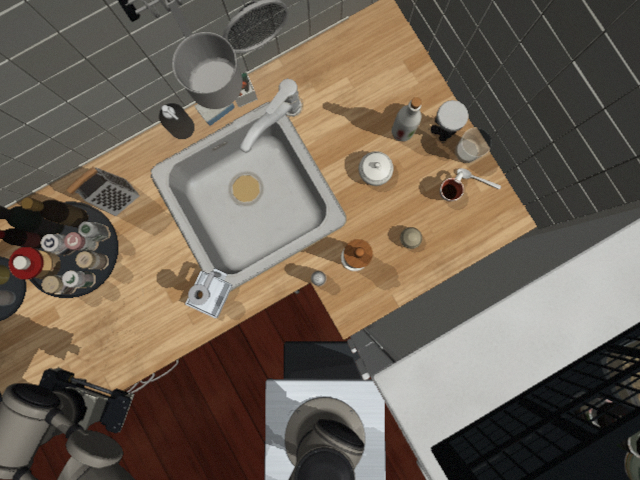

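The scene view shows the pusher's orange disc at about (319,205) with the crock below it, and the tube mouth at (388,333) over its tray. In the top view the disc is at (357,253) and the tube mouth at (198,296). Next I'll zoom in and triangulate.

```bash
cat > h.py <<'E'
import numpy as np,cv2
from plant import ctrl
def ray(n,u,v,pose=None):
    m=ctrl.camera_model(n);P=np.array(m["pose"]) if pose is None else pose
    d=P[:3,:3]@np.linalg.inv(m["mtx"])@[u,v,1.];return P[:3,3],d/np.linalg.norm(d)
def plane(r,z): o,d=r;return o+d*(z-o[2])/d[2]
def tri(*rs):
    A=0;b=0
    for o,d in rs: M=np.eye(3)-np.outer(d,d);A=A+M;b=b+M@o
    p=np.linalg.solve(A,b);return p,[round(float(np.linalg.norm((np.eye(3)-np.outer(d,d))@(p-o))),1) for o,d in rs]
def wpose(s):
    from scipy.spatial.transform import Rotation as R
    T=np.eye(4);T[:3,:3]=R.from_euler("xyz",s["tcp_rot"],degrees=True).as_matrix();T[:3,3]=s["position"]
    return T@np.array(ctrl.camera_model("wrist")["mount"])
E
python3 - <<'E'
import cv2,numpy as np
s=cv2.imread("pics/scene0.png");t=cv2.imread("pics/top0.png")
c=[s[165:245,280:360],s[310:390,340:420],t[215:295,315:395],t[255:335,160:240]]
c=[cv2.resize(x,(300,300),interpolation=cv2.INTER_CUBIC) for x in c]
cv2.imwrite("pics/crops.png",np.vstack([np.hstack(c[:2]),np.hstack(c[2:])]))
E
```

```text
(no output)
```

View pics/crops.png

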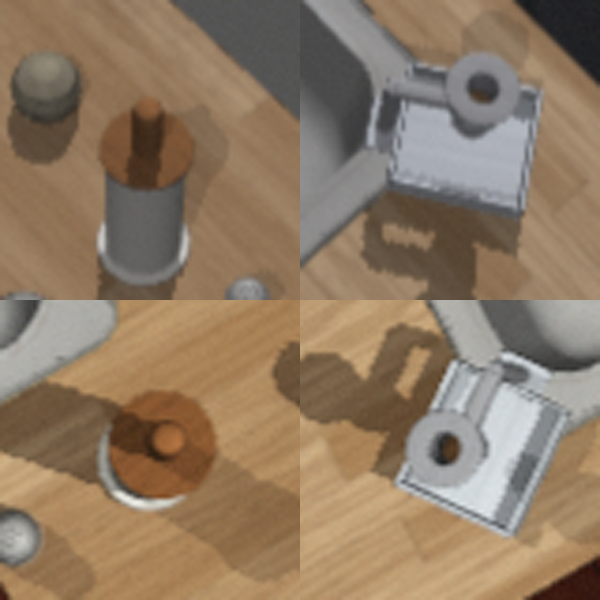

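The crops show the disc centre at scene (319.2,204.7) and top (358.2,253.4). The flange centre is at scene (388.8,334) and top (199.2,294.5).

```bash
python3 - <<'E'
from h import *
for n,a,b,z in(("disc",(319.2,204.7),(358.2,253.4),154),("griptop",(319.5,194.1),(359.8,252.3),212),("flange",(388.8,334),(199.2,294.5),130)):
    r,q=ray("scene",*a),ray("top",*b);p,e=tri(r,q);print(n,p.round(1),e,plane(r,z).round(1),plane(q,z).round(1))
s=ctrl.sense();print(s["position"])
for n,u,v in(("shaker",318,277),("timer",412,237)):print(n,plane(ray("top",u,v),70).round())
T=wpose(s);print(T[:3,3].round(),(T[:3,:3]@[0,0,1]).round(2))
E
```

```text
disc [480.9 -81.8 150.7] [0.7, 0.7] [480.6 -79.5 154. ] [481.3 -81.8 154. ]
griptop [480.  -82.4 205.6] [0.1, 0.1] [480.9 -78.4 212. ] [479.6 -82.  212. ]
flange [379.9 315.1 122.4] [0.9, 0.9] [380.5 317.6 130. ] [380.7 312.8 130. ]
[164.88890676 498.06741901 226.13180219]
shaker [426.  18.  70.]
timer [ 531. -229.   70.]
[ 85. 524. 386.] [ 0.29 -0.1  -0.95]
```

```bash
python3 -m pendant '-3 -1.2 -1.5 0 0; -6.5 -2.6 -3 0 0; -10 -4 -3 0 0; -13.5 -5.5 -3 0 0; -17 -7 -3 0 0; -20 -8.2 -3 0 0; -22.5 -9.2 -3 0 0; -22.5 -9.2 -3 0 0'; python3 - <<'E'
from h import *
import json
s=ctrl.sense();cv2.imwrite("pics/w1.png",ctrl.get_image("wrist"));np.save("w1.npy",wpose(s));print(s["position"],s["tcp_rot"])
E
```

```text
time_s: 0.77
position: [352.8, 337.4, 256.3]
tcp_rot: [-179.9, 0.1, 161.4]
wrist_force: [0.1, 0.6, 0.1]
width: 91.8
grasp_force: 0.0
[352.81673435 337.4491444  256.34108308] [-1.79933289e+02  7.30791848e-02  1.61425266e+02]
```

```bash
python3 -m pendant '-1 0 0 0 0; -3 -1 0 0 0; -5 -2 0 0 0; -6 -3 0 0 0; -7 -3 0 0 0; -7 -3 0 0 0'; python3 - <<'E'
from h import *
s=ctrl.sense();cv2.imwrite("pics/w2.png",ctrl.get_image("wrist"));np.save("w2.npy",wpose(s));print(s["position"],s["tcp_rot"])
a=cv2.imread("pics/w1.png");b=cv2.imread("pics/w2.png")
cv2.imwrite("pics/w12.png",np.hstack([cv2.resize(x,(400,300)) for x in(a,b)]))
E
```

```text
time_s: 1.32
position: [407.8, 290.0, 256.6]
tcp_rot: [180.0, 0.0, 161.6]
wrist_force: [-1.1, -0.0, -0.1]
width: 91.9
grasp_force: 0.0
[407.82737902 290.00142307 256.61121987] [1.79977493e+02 2.35789612e-02 1.61648220e+02]
```

View pics/w12.png

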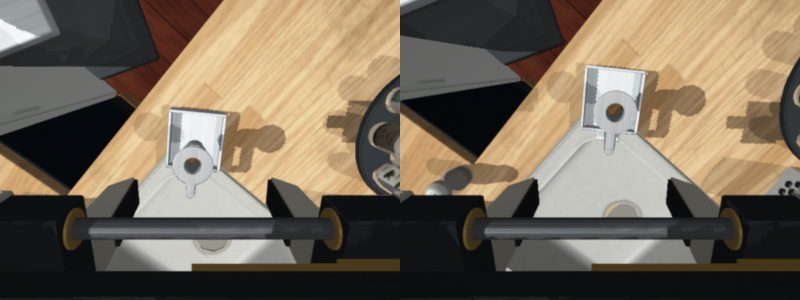

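The two wrist views show the flange ring at about (309,262) and (343,179) in full-resolution pixels. I'll fit it with Hough circles.

```bash
cat > fl.py <<'E'
from h import *
rs=[];vis=[];b2=[]
for i,(u,v) in((1,(309,262)),(2,(343,179))):
    g=cv2.imread(f"pics/w{i}.png");c=g[v-50:v+50,u-50:u+50];gr=cv2.GaussianBlur(cv2.cvtColor(c,6),(0,0),1)
    C=cv2.HoughCircles(gr,cv2.HOUGH_GRADIENT_ALT,1.5,5,param1=150,param2=0.5,minRadius=8,maxRadius=45)
    V=cv2.resize(c,(400,400))
    if C is not None:
        for x,y,r in C[0]:
            print(i,u-50+x,v-50+y,r);cv2.circle(V,(int(4*x+2),int(4*y+2)),int(4*r),(0,0,255),1)
    vis.append(V)
cv2.imwrite("pics/fl.png",np.hstack(vis))
E
python3 fl.py
```

```text
1 307.0 264.5 31.31048
1 310.0 248.0 27.002707
1 307.0 264.5 13.486345
1 311.5 239.0 15.194881
2 344.0 180.0 35.19737
2 344.0 180.0 14.578323
```

View pics/fl.png

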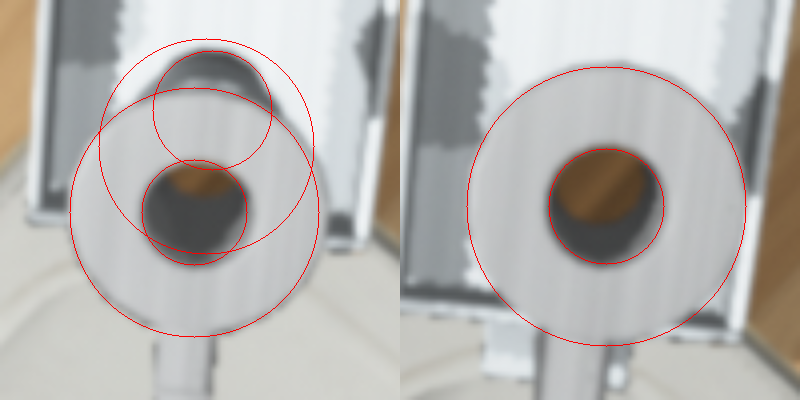

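```bash
python3 - <<'E'
from h import *
r=[ray("wrist",308.2,264.8,np.load("w1.npy")),ray("wrist",344,180,np.load("w2.npy")),ray("scene",388.8,334),ray("top",199.2,294.5)]
print(tri(*r[:2]),tri(*r),[plane(x,130).round(1) for x in r])
a=plane(ray("wrist",306.5,229,np.load("w1.npy")),9)
E
```

```text
(array([380.28048134, 314.74672088, 128.37718968]), [0.1, 0.1]) (array([380.58973437, 314.80340092, 125.39019625]), [0.9, 0.2, 1.7, 0.8]) [array([379.8, 315.1, 130. ]), array([379.9, 314.7, 130. ]), array([380.5, 317.6, 130. ]), array([380.7, 312.8, 130. ])]
```

```bash
python3 -m pendant '-1.2 -2 0 0 0; -3 -5.4 0 0 0; -5 -9 0 0 0; -7 -12.5 0 0 0; -9 -16 0 0 0; -11 -19.6 0 0 0; -13 -23.2 0 0 0; -14.5 -26 0 0 0'; python3 -m pendant '-1 -1.8 0 0 0; -1.8 -3 0 0 0; -1.8 -3.3 0 0 0; -1.8 -3.3 0 0 0;-1.8 -3.3 0 0 0'; python3 - <<'E'
from h import *
s=ctrl.sense();cv2.imwrite("pics/w3.png",ctrl.get_image("wrist"));np.save("w3.npy",wpose(s));print(s["position"],s["tcp_rot"])
E
python3 -m pendant '-1 -1.5 0 0 0; -2 -3.6 0 0 0; -2.4 -4.2 0 0 0; -2.4 -4.2 0 0 0;-2.4 -4.2 0 0 0'; python3 - <<'E'
from h import *
s=ctrl.sense();cv2.imwrite("pics/w4.png",ctrl.get_image("wrist"));np.save("w4.npy",wpose(s));print(s["position"],s["tcp_rot"],s["qpos"])
v=[]
for i in(3,4):
    g=cv2.imread(f"pics/w{i}.png");h=cv2.cvtColor(g,40);P=np.load(f"w{i}.npy")
    m=cv2.inRange(h,(3,110,30),(18,255,255));m=cv2.morphologyEx(m,2,np.ones((3,3)))
    n,l,st,c=cv2.connectedComponentsWithStats(m)
    for k in np.argsort(-st[1:,4])[:3]+1: print(i,st[k],c[k].round(1),plane(ray("wrist",*c[k],P),156).round(1))
    v.append(cv2.resize(g,(400,300)))
cv2.imwrite("pics/w34.png",np.hstack(v))
E
```

```text
time_s: 2.03
position: [462.9, -4.0, 256.9]
tcp_rot: [180.0, 0.0, 161.7]
wrist_force: [1.3, 1.0, 0.1]
width: 91.9
grasp_force: 0.0
time_s: 2.45
position: [469.1, -38.2, 256.6]
tcp_rot: [180.0, -0.0, 161.7]
wrist_force: [0.1, 1.1, -0.2]
width: 91.9
grasp_force: 0.0
[469.14259083 -38.18903505 256.63481942] [ 1.79963159e+02 -3.14416763e-02  1.61733986e+02]
time_s: 2.92
position: [478.8, -85.9, 256.7]
tcp_rot: [180.0, -0.0, 161.7]
wrist_force: [-0.5, 0.5, -0.1]
width: 91.9
grasp_force: 0.0
[478.80264177 -85.92679451 256.65323012] [ 1.79960079e+02 -2.75702625e-02  1.61685006e+02] [-1.92362746e+01  1.42042340e+01  9.01070030e+01  4.07316695e-02
  7.57169751e+01 -9.09313299e+01]
3 [   87     0   364   348 41958] [273.9 178.1] [420.5 -57.3 156. ]
3 [ 135    0  136  198 9706] [202.5  81.2] [350.5 -78.2 156. ]
3 [ 198  383   96   52 2991] [244.4 409.7] [ 590.2 -146.2  156. ]
4 [  104     0   361   348 45587] [298.1 179.8] [436.4 -90.1 156. ]
4 [ 173    0  138  131 7804] [239.4  58. ] [355.1 -99.2 156. ]
4 [ 300  272  116   76 4550] [363.  320.1] [551.1 -79.1 156. ]
```

View pics/w34.png

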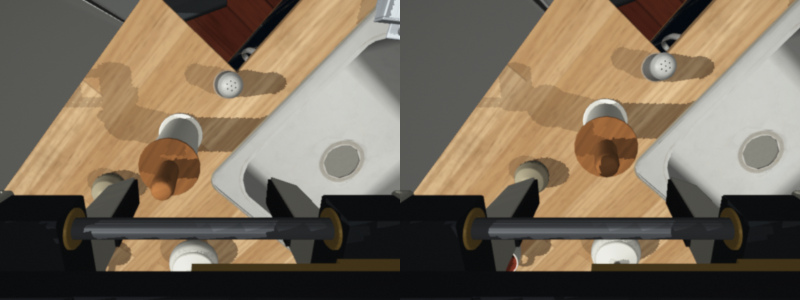

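The disc is at about (272,269) and then (330,235) in full-resolution wrist pixels. The grip leans towards the bottom of the image, and the fingers straddle its line.

```bash
python3 - <<'E'
from h import *
R=[]
for i,(u,v) in((3,(272,269)),(4,(330,235))):
    g=cv2.imread(f"pics/w{i}.png");h=cv2.cvtColor(g,40);P=np.load(f"w{i}.npy")
    m=((h[...,1]>140)&(h[...,0]<15)).astype(np.uint8)*255;mm=np.zeros_like(m);mm[v-70:v+85,u-70:u+70]=m[v-70:v+85,u-70:u+70]
    c=max(cv2.findContours(mm,0,1)[0],key=cv2.contourArea);e=cv2.fitEllipse(cv2.convexHull(c))
    # upper part only (away from grip)
    p=cv2.convexHull(c)[:,0];q=p[p[:,1]<v+20].astype(float)
    A=np.c_[2*q,np.ones(len(q))];s=np.linalg.lstsq(A,(q**2).sum(1),rcond=None)[0];r=np.sqrt(s[2]+s[0]**2+s[1]**2)
    # grip top: lowest point region of contour
    print(i,e,s[:2],r,cv2.boundingRect(c),plane(ray("wrist",*s[:2],P),156).round(1));R.append(ray("wrist",*s[:2],P))
print(tri(*R),tri(*R,ray("scene",319.2,204.7),ray("top",358.2,253.4)))
E
```

```text
3 ((268.984619140625, 269.5555725097656), (96.49970245361328, 99.68692779541016), 35.76124954223633) [269.86529584 268.956643  ] 48.65124272917009 (222, 221, 98, 100) [480.9 -82.9 156. ]
4 ((329.436767578125, 234.48623657226562), (95.77971649169922, 100.90145111083984), 85.1996078491211) [329.59820975 236.29990201] 50.2971660360124 (280, 187, 100, 96) [480.5 -82.4 156. ]
(array([479.78743342, -82.16624325, 158.72234249]), [0.1, 0.1]) (array([481.33200672, -82.31669475, 152.37745643]), [1.6, 0.5, 1.9, 0.4])
```

```bash
python3 -m pendant '-0.05 0.4 1 0 0; -0.05 0.4 3 0 0; -0.05 0.4 5 0 0; -0.05 0.4 7 0 0; -0.05 0.4 8.4 0 0; -0.05 0.4 8.9 0 0; -0.05 0.4 8.9 0 0; -0.05 0.4 8.9 0 0' 40;  python3 -m pendant '0 0 0 0 0.5; 0 0 0 0 1; 0 0 0 0 1; 0 0 0 0 1;0 0 0 0 1; 0 0 0 0 1; 0 0 0 0 1; 0 0 0 0 1'
```

```text
time_s: 3.63
position: [480.9, -82.8, 167.9]
tcp_rot: [180.0, 0.0, 161.7]
wrist_force: [0.4, -0.8, -0.4]
width: 91.6
grasp_force: 0.0
time_s: 4.3
position: [480.7, -83.3, 167.7]
tcp_rot: [180.0, 0.0, 161.7]
wrist_force: [-0.4, 0.0, 0.5]
width: 43.1
grasp_force: 0.0
```

```bash
python3 -m pendant '0 0 0 0 1; 0 0 0 0 1; 0 0 0 0 1; 0 0 0 0 1;0 0 0 0 1; 0 0 0 0 1; 0 0 0 0 1; 0 0 0 0 1'
```

```text
time_s: 4.97
position: [480.6, -83.3, 167.7]
tcp_rot: [180.0, -0.0, 161.7]
wrist_force: [-0.1, -0.4, -0.2]
width: 23.1
grasp_force: 40.0
```

```bash
python3 -m pendant '0 0 -1 0 1; 0 0 -3.2 0 1; 0 0 -6 0 1; 0 0 -9 0 1; 0 0 -12 0 1; 0 0 -15 0 1; 0 0 -17 0 1; 0 0 -17 0 1'; python3 - <<'E'
from h import *
v=[]
s=ctrl.sense();np.save("w5.npy",wpose(s));print(s["position"])
w=ctrl.get_image("wrist");a=ctrl.get_image("scene");b=ctrl.get_image("top")
for n,x in zip("wst",(w,a,b)):cv2.imwrite(f"pics/lift_{n}.png",x)
def pix(n,p):
    m=ctrl.camera_model(n);q=np.linalg.inv(m["pose"])@[*p,1];q=m["mtx"]@q[:3];return q[:2]/q[2]
for n,x in(("scene",a),("top",b)):
    u,t=pix(n,[480,-83,260]);print(n,u,t);u=int(np.clip(u,50,589));t=int(np.clip(t,50,429));v.append(cv2.resize(x[t-50:t+50,u-50:u+50],(400,400),interpolation=2))
cv2.imwrite("pics/lift.png",np.hstack(v))
E
```

```text
time_s: 5.63
position: [482.0, -83.8, 341.8]
tcp_rot: [-180.0, 0.4, 161.7]
wrist_force: [0.8, 0.8, -1.8]
width: 23.4
grasp_force: 40.0
[482.00145539 -83.77474385 341.81530132]
scene 319.7241346641545 182.99976385176026
top 361.66834397074234 250.49029426178114
```

View pics/lift.png

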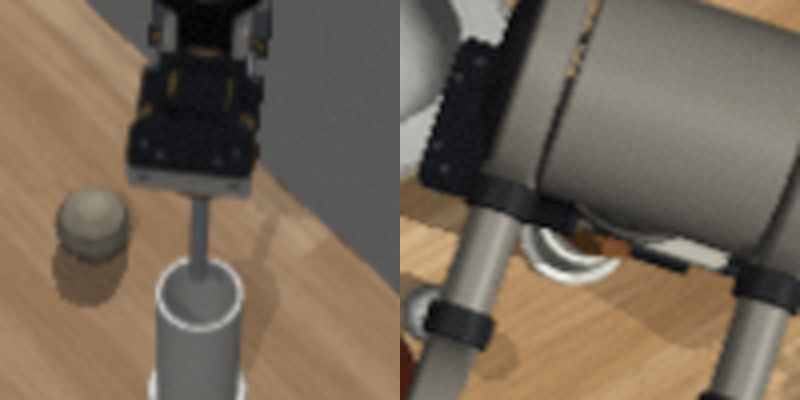

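The scene crop shows the shaft hanging with its tip at about full-frame (319,201.5), clear of the crock. I'll carry it to the tube.

```bash
python3 -m pendant '0.6 1 0 0 1; 2 3.1 0 0 1; 3.8 6 0 0 1; 5.7 9 0 0 1; 7.6 12 0 0 1; 9.5 15 0 0 1; 11.4 18 0 0 1; 13.3 21 0 0 1'; python3 -m pendant '1.8 2.8 0 0 1; 3.6 5.6 0 0 1; 5.4 8.4 0 0 1; 7 11 0 0 1; 8 12.6 0 0 1; 8.6 13.4 0 0 1; 8.6 13.5 0 0 1; 8.6 13.5 0 0 1'; cat > tip.py <<'E'
from h import *
import sys
k=sys.argv[1];s=ctrl.sense();print(s["position"],s["tcp_rot"],s["qpos"][5])
def pix(n,p):
    m=ctrl.camera_model(n);q=np.linalg.inv(m["pose"])@[*p,1];q=m["mtx"]@q[:3];return q[:2]/q[2]
p=s["position"];a=ctrl.get_image("scene");np.save(f"w{k}.npy",wpose(s));w=ctrl.get_image("wrist")
cv2.imwrite(f"pics/s{k}.png",a);cv2.imwrite(f"pics/ww{k}.png",w)
u,t=pix("scene",[p[0],p[1],p[2]-145]);print("axis tip px",u,t);u,t=int(u)-40,int(t)-40
print("crop origin",u,t);cv2.imwrite(f"pics/tip{k}.png",np.hstack([cv2.resize(a[t:t+80,u:u+80],(400,400),interpolation=2),cv2.resize(w[100:400,170:470],(400,400))]))
E
python3 tip.py 6
```

```text
time_s: 6.45
position: [418.5, 159.8, 336.2]
tcp_rot: [-179.9, -0.2, 161.7]
wrist_force: [0.8, 0.4, -1.6]
width: 22.7
grasp_force: 40.0
time_s: 7.12
position: [380.7, 312.8, 336.8]
tcp_rot: [-179.9, -0.1, 161.7]
wrist_force: [0.3, 0.1, -2.1]
width: 23.4
grasp_force: 40.0
[380.7301166  312.83655166 336.79192012] [-1.79898419e+02 -5.55746258e-02  1.61737095e+02] -41.22982112153806
axis tip px 391.2510372466804 324.24582962838116
crop origin 351 284
```

View pics/tip6.png

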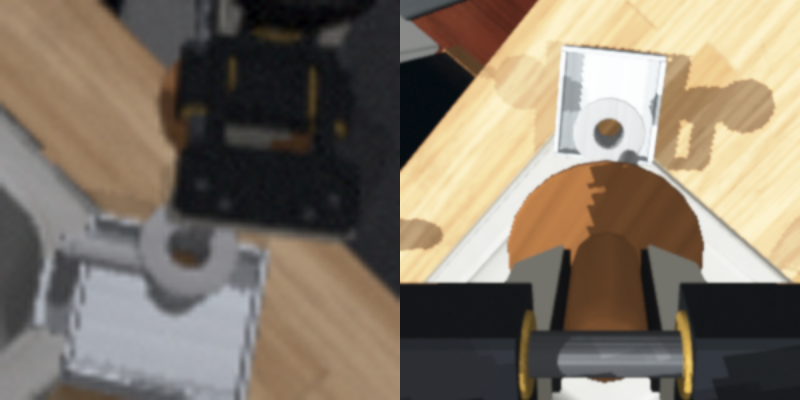

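The wrist view at right shows a dark spot at full-frame (342,216), which is probably the shaft tip peeking past the disc. The flange is at about (327,198). In the scene view the gripper hides the tip. I'll check the spot against the tip position seen during the lift.

```bash
python3 - <<'E'
from h import *
r=ray("scene",319.25,199.5)
p=plane(r,198.7);off=p-[482,-83.8,198.7];print("offset world at lift",off.round(1))
P=np.load("w6.npy");m=ctrl.camera_model("wrist")
for o in(off,off*1.5,-off):
    q=np.linalg.inv(P)@[380.7+o[0],312.8+o[1],193.7,1];q=m["mtx"]@q[:3];print((q[:2]/q[2]).round(1),q[2])
print("wrist tip est",plane(ray("wrist",342,217,P),193.7)-[380.7,312.8,193.7])
g=cv2.cvtColor(cv2.imread("pics/ww6.png"),6)[204:228:2,320:364:2];print(g)
print(plane(ray("wrist",327,198,P),130))
# shaft line at lift: centroid per row in scene picture
a=cv2.cvtColor(cv2.imread("pics/lift_s.png"),6)[180:206,308:332];print(a)
E
```

```text
offset world at lift [ 1.2 14.2  0. ]
[341.7 215.3] 313.0645724796859
[350.4 213.3] 312.54685719945803
[307.1 223.3] 315.1354336005972
wrist tip est [ 2.60230971 13.99210045  0.        ]
[[ 91  89  90  90  90  90  98 143 193 236 237 233 234 232 232 230 222 240
  231 246 251 163]
 [ 97  90  90  92  91  93 131 173 219 239 236 233 233 232 231 230 220 240
  229 250 248 152]
 [124 100  93  92  99 118 161 209 234 237 235 233 232 232 230 227 230 241
  230 250 243 145]
 [203 155 127 118 147 173 210 232 235 235 232 231 231 232 229 219 238 240
  231 251 235 137]
 [234 228 217 210 216 228 236 235 230 211 170 176 199 225 225 224 242 238
  229 253 225 134]
 [234 233 231 232 231 233 236 232 195 129 101  96 105 162 204 235 243 237
  229 253 208 135]
 [234 233 231 232 230 234 235 214 142 112  98  94 100 112 162 214 221 230
  234 253 183 138]
 [232 229 226 228 228 233 232 178 126 106  96  96 101 106 111 120 122 139
  234 252 183 150]
 [170 146 131 140 165 194 191 131 112  98  93  97 103 108 140 182 165 147
  231 243 173 171]
 [111 109 104  94  81  76  75  70  69  75  77  83  89  99 188 236 234 228
  
[... 2171 characters left out ...]
40 158 174 139 103  96  96  78  77  76  74  73  83  84  88  99 141
  167 141 112 112 118 116]
 [134 161 177 126  97  93  94  98  81  79  78  73  77  85  86  83  87 104
  143 172 132 110 114 117]
 [141 178 140  93  89  91  91  95  90  82  80  77  89  89  89  86  85  96
  107 159 167 120 108 111]
 [156 177 106  85  88  92  95  98  97  91  91  88  98 101 100  92  90  96
  101 137 191 137 108 107]
 [176 154  95  84  87  92  95  99 101 102 100 103 103 103 103 101  98  98
   97 109 177 155 117 107]
 [187 126  85  83  88  93  95  98 100 101 101 104 103 104 101 101  99  96
   94 101 156 158 117 110]
 [189 120  83  80  87  93  96  97 102 102 101 101 103 103  99 102 100  95
   92  99 152 162 118 110]]
```

Both views agree: the tip is offset by about (3,14) mm in world axes, which is tool +y. I'll put the tip over the mouth and lower to just above it.

```bash
python3 -m pendant '0 -0.4 0 0 1; 0 -0.9 1 0 1; 0 -1.24 2.5 0 1; 0 -1.24 3.8 0 1; 0 -1.24 4.5 0 1; 0 -1.24 4.8 0 1; 0 -1.24 4.8 0 1; 0 -1.24 4.8 0 1'; python3 - <<'E'
from h import *
s=ctrl.sense();np.save("w7.npy",wpose(s));w=ctrl.get_image("wrist");print(s["position"],s["wrist_force"])
cv2.imwrite("pics/ww7.png",w);P=np.load("w7.npy");m=ctrl.camera_model("wrist")
def px(p):
    q=np.linalg.inv(P)@[*p,1];q=m["mtx"]@q[:3];return q[:2]/q[2]
p=s["position"];tip=[p[0]+3.3,p[1]+13.9,p[2]-17.7-126]
print("mouth px",px([380.1,314.9,130]),"ball px",px(tip),tip)
cv2.imwrite("pics/c7.png",cv2.resize(w[150:270,250:410],(800,600),interpolation=2))
E
```

```text
time_s: 7.88
position: [377.7, 301.1, 290.3]
tcp_rot: [180.0, 0.0, 161.6]
wrist_force: [0.1, 0.4, -1.8]
width: 23.5
grasp_force: 40.0
[377.73894581 301.12029157 290.3395728 ] [ 0.10438397  0.41557956 -1.8494018 ]
mouth px [340.34709124 211.100713  ] ball px [341.70960818 217.32448455] [np.float64(381.0389458131697), np.float64(315.02029156823664), np.float64(146.63957279965103)]
```

View pics/c7.png

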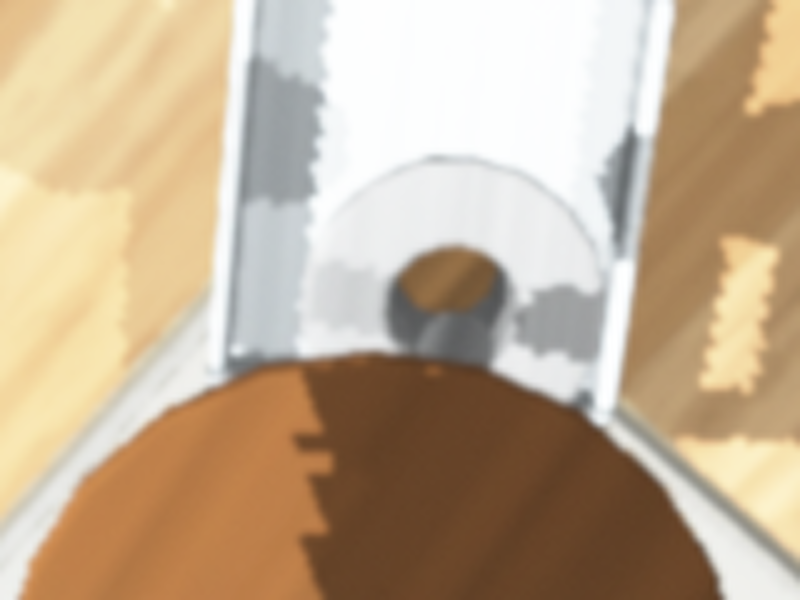

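The flange centre is at (340,211) and the ball at (341,219.5), so the tip sits about 2 mm to tool −x. I'll correct that and lower gently.

```bash
python3 -m pendant '0.15 0 0 0 1; 0.25 0 0.3 0 1; 0.25 0 0.7 0 1; 0.25 0 1.1 0 1; 0.25 0 1.4 0 1; 0.25 0 1.6 0 1;0.25 0 1.6 0 1'
```

```text
time_s: 8.52
position: [374.7, 302.0, 273.1]
tcp_rot: [-180.0, -0.0, 161.7]
wrist_force: [0.1, -0.1, -2.2]
width: 23.3
grasp_force: 40.0
```

The tip is 6 mm inside with no contact force. I'll go a little deeper, then bring the handle over the axis.

```bash
python3 -m pendant '0 0 0.3 0 1; 0 0 0.6 0 1; 0 0.1 0.8 0 1; 0 0.25 0.8 0 1; -0.02 0.4 0.8 0 1; -0.04 0.55 0.8 0 1; -0.05 0.65 0.8 0 1; -0.05 0.7 0.8 0 1'; python3 -m pendant '0 0.1 0 0 1; -0.02 0.25 0 0 1; -0.04 0.4 0.1 0 1; -0.05 0.55 0.2 0 1; -0.06 0.65 0.3 0 1; -0.06 0.69 0.4 0 1; -0.06 0.69 0.4 0 1;-0.06 0.69 0.4 0 1'
```

```text
time_s: 9.18
position: [377.6, 308.4, 265.8]
tcp_rot: [-180.0, 0.0, 161.7]
wrist_force: [-0.8, -1.1, -0.8]
width: 23.0
grasp_force: 40.0
time_s: 9.85
position: [380.3, 314.9, 261.5]
tcp_rot: [-180.0, -0.0, 161.7]
wrist_force: [-1.1, -2.1, -3.1]
width: 23.3
grasp_force: 40.0
```

```bash
python3 -m pendant '-0.01 0.12 0 0 1; -0.02 0.25 0.1 0 1; -0.03 0.38 0.2 0 1; -0.03 0.45 0.4 0 1; -0.03 0.45 0.4 0 1; -0.02 0.3 0.4 0 1; 0 0.1 0.4 0 1; 0 0 0.4 0 1'; python3 -m pendant '0 0 0.1 0 1; 0 0 0.3 0 1; 0 0 0.5 0 1; 0 0 0.7 0 1; 0 0 0.9 0 1; 0 0 1.1 0 1; 0 0 1.1 0 1'
```

```text
time_s: 10.52
position: [380.5, 315.0, 257.9]
tcp_rot: [179.9, 0.0, 161.7]
wrist_force: [-0.5, -0.5, -2.6]
width: 23.4
grasp_force: 40.0
time_s: 11.1
position: [380.4, 314.9, 246.5]
tcp_rot: [-180.0, -0.0, 161.7]
wrist_force: [0.4, 0.2, 0.0]
width: 23.2
grasp_force: 40.0
```

The shaft is centred with no side force, and it has just met the cork. Now I'll push.

```bash
python3 -m pendant '0 0 0.3 0 1; 0 0 0.6 0 1; 0 0 0.9 0 1; 0 0 1.2 0 1; 0 0 1.5 0 1; 0 0 1.8 0 1; 0 0 2.0 0 1;0 0 2 0 1'; python3 -m pendant '0 0 0.3 0 1; 0 0 0.6 0 1; 0 0 0.9 0 1; 0 0 1.2 0 1; 0 0 1.5 0 1; 0 0 1.8 0 1; 0 0 2.0 0 1;0 0 2 0 1'
```

```text
time_s: 11.77
position: [379.8, 314.5, 225.6]
tcp_rot: [-179.9, -0.1, 161.7]
wrist_force: [-0.1, -0.1, -2.8]
width: 23.2
grasp_force: 40.0
time_s: 12.43
position: [380.1, 314.8, 206.2]
tcp_rot: [-180.0, -0.0, 161.7]
wrist_force: [0.5, 0.1, -1.6]
width: 23.2
grasp_force: 40.0
```

The force is back to the pusher's weight alone at 73 mm depth, so the cork should be out. I'll withdraw and check.

```bash
python3 -m pendant '0 0 -0.5 0 1; 0 0 -2 0 1; 0 0 -4 0 1; 0 0 -6 0 1; 0 0 -8 0 1; 0 0 -10 0 1; 0 0 -12 0 1;0 0 -13.5 0 1';  python3 -m pendant '0 0 0 0 1;0 0 0 0 1';python3 tip.py 8; python3 - <<'E'
from h import *
a=ctrl.get_image("top")[255:335,160:240];s=cv2.imread("pics/s8.png")[310:390,340:420];w=cv2.imread("pics/ww8.png")
cv2.imwrite("pics/chk.png",np.hstack([cv2.resize(a,(240,240)),cv2.resize(s,(240,240)),cv2.resize(w,(320,240))]))
E
```

```text
time_s: 13.1
position: [380.5, 315.0, 344.2]
tcp_rot: [179.9, 0.1, 161.7]
wrist_force: [-0.1, 0.4, -1.9]
width: 23.0
grasp_force: 40.0
time_s: 13.27
position: [380.5, 315.0, 342.3]
tcp_rot: [179.9, 0.1, 161.7]
wrist_force: [-0.2, -0.3, -2.5]
width: 23.0
grasp_force: 40.0
[380.50129104 315.00588787 342.30426005] [1.79913325e+02 7.09364580e-02 1.61678622e+02] -40.95783625160018
axis tip px 391.84808733004496 324.3104402585123
crop origin 351 284
```

View pics/chk.png

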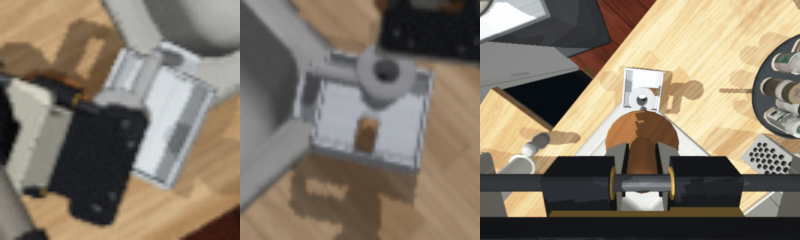

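The scene crop shows the cork lying in the tray near (367,132) of the montage, and the bore is empty. I'll carry the pusher back to the crock.

```bash
python3 -m pendant '-0.6 -1 0 0 1; -2 -3.2 0 0 1; -3.8 -6 0 0 1; -5.7 -9 0 0 1; -7.6 -12 0 0 1; -9.5 -15 0 0 1; -11.4 -18 0 0 1; -13.3 -21 0 0 1'; python3 -m pendant '-1.8 -2.8 0 0 1; -3.6 -5.6 0 0 1; -5.4 -8.5 0 0 1; -7 -11.2 0 0 1; -8 -12.8 0 0 1; -8.6 -13.6 0 0 1; -8.7 -13.67 0 0 1; -8.7 -13.67 0 0 1';python3 -m pendant '0 0 0 0 1;0 0 0 0 1'; python3 - <<'E'
from h import *
s=ctrl.sense();p=s["position"];d=np.array([480.6,-83.3,167.7])-p;y=np.radians(s["tcp_rot"][2]);print(p,"tool dx,dy cm",(d[0]*np.cos(y)+d[1]*np.sin(y))/10,(d[0]*np.sin(y)-d[1]*np.cos(y))/10,-d[2]/10)
a=cv2.imread("pics/lift_s.png");print("crock",plane(ray("scene",319.1,205.3),150))
# shaft in scene now: row-wise dark centre
g=cv2.cvtColor(ctrl.get_image("scene"),6);print(g[182:204:3,308:332])
E
```

```text
time_s: 14.08
position: [440.2, 71.4, 341.1]
tcp_rot: [-180.0, -0.1, 161.7]
wrist_force: [1.4, 0.6, -1.4]
width: 23.3
grasp_force: 40.0
time_s: 14.75
position: [479.9, -83.3, 341.2]
tcp_rot: [180.0, -0.1, 161.6]
wrist_force: [-0.3, 0.5, -2.0]
width: 23.3
grasp_force: 40.0
time_s: 14.92
position: [480.0, -82.2, 341.8]
tcp_rot: [180.0, -0.0, 161.8]
wrist_force: [-0.1, -0.5, -2.5]
width: 23.2
grasp_force: 40.0
[479.96345515 -82.16511299 341.78966901] tool dx,dy cm -0.09596180046563406 -0.0878800973385285 17.408966900867217
crock [480.77867034 -79.99262177 150.        ]
[[125 120 122 128 131 134 135 135 133 112  76  72  65  69 105 122 129 134
  133 132 133 135 139 141]
 [125 127 128 125 123 125 129 134 133 116  79  73  71  70 109 131 135 132
  133 134 138 136 136 140]
 [123 123 124 127 127 126 124 122 121  95  77  74  71  73 121 128 128 133
  135 137 134 132 135 139]
 [124 125 124 124 124 122 120 121 122  95  77  72  69  77 126 132 128 126
  126 129 131 134 133 134]
 [125 126 125 125 124 125 124 122 118  94  73  72  72  81 118 125 130 132
  128 127 128 131 136 132]
 [130 130 127 133 149 165 183 174 142 106  80  75  74  94 153 166 151 142
  126 113 115 116 114 113]
 [132 161 177 128  98  92  95  96  98 103 102 102 104 102 102 102 102 107
  145 172 134 109 112 117]
 [176 155  93  84  88  92  95  98 100 102 103 104 104 102 102 101 102  96
   94 109 179 156 116 107]]
```

```bash
python3 -m pendant '-0.08 -0.06 1 0 1; -0.08 -0.06 3.5 0 1; -0.08 -0.06 6.5 0 1; -0.08 -0.06 9.5 0 1; -0.08 -0.06 12.5 0 1; -0.08 -0.06 14.5 0 1;-0.08 -0.06 15.5 0 1; -0.08 -0.06 15.8 0 1'; python3 -m pendant '0 0 0.2 0 1; 0 0 0.5 0 1; 0 0 0.8 0 1; 0 0 1.1 0 1; 0 0 1.3 0 1; 0 0 1.45 0 1; 0 0 1.5 0 1; 0 0 1.5 0 1'
```

```text
time_s: 15.63
position: [479.7, -83.0, 181.9]
tcp_rot: [180.0, -0.2, 161.8]
wrist_force: [-0.1, 0.3, -2.3]
width: 23.2
grasp_force: 40.0
time_s: 16.3
position: [480.8, -84.2, 168.7]
tcp_rot: [180.0, -0.0, 161.7]
wrist_force: [0.2, 0.6, -2.8]
width: 23.1
grasp_force: 40.0
```

```bash
python3 -m pendant '0 0 0.05 0 1; 0 0 0.1 0 1; 0 0 0.12 0 1; 0 0 0.12 0 1'
```

```text
time_s: 16.63
position: [480.9, -84.2, 167.7]
tcp_rot: [180.0, 0.0, 161.7]
wrist_force: [-0.7, 0.2, -1.1]
width: 23.7
grasp_force: 40.0
```

Weight is coming off onto the rim, so I'll release and retreat.

```bash
python3 -m pendant '0 0 0.05 0 1; 0 0 0.05 0 0.6; 0 0 0.05 0 0.3; 0 0 0.05 0 0; 0 0 0.05 0 0; 0 0 0.05 0 0; 0 0 0.05 0 0; 0 0 0.05 0 0'; python3 -m pendant '0 0 0 0 0; 0 0 0 0 0; 0 0 0 0 0; 0 0 0 0 0;0 0 0 0 0; 0 0 0 0 0; 0 0 0 0 0'
```

```text
time_s: 17.3
position: [480.8, -84.2, 167.0]
tcp_rot: [180.0, -0.0, 161.7]
wrist_force: [0.2, -0.1, -0.2]
width: 65.4
grasp_force: 0.0
time_s: 17.88
position: [480.8, -84.2, 167.0]
tcp_rot: [180.0, 0.0, 161.7]
wrist_force: [0.2, -0.8, 0.5]
width: 92.0
grasp_force: 0.0
```

```bash
python3 -m pendant '0 0 -1 0 0; 0 0 -3 0 0; 0 0 -6 0 0; 0 0 -9 0 0; 0 0 -12 0 0; 2 2 -14 0 0; 5 5 -14 0 0; 8 8 -14 0 0'; python3 -m pendant '3 3 0 0 0; 6 6 0 0 0;8 8 0 0 0;8 8 0 0 0'; python3 - <<'E'
from h import *
a=ctrl.get_image("scene");o=cv2.imread("pics/scene0.png");t=ctrl.get_image("top");ot=cv2.imread("pics/top0.png")
def disc(g,n):
    x,y=(280,165) if n=="s" else (315,215);c=g[y:y+80,x:x+80];h=cv2.cvtColor(c,40);m=((h[...,1]>140)&(h[...,0]<15)).astype(np.uint8)
    k,l,st,ce=cv2.connectedComponentsWithStats(m);i=1+st[1:,4].argmax();return st[i],ce[i]+[x,y]
print(disc(o,"s"),disc(a,"s"));print(disc(ot,"t"),disc(t,"t"))
c=a[310:390,340:420];h=cv2.cvtColor(c,40);d=(np.abs(c.astype(int)-o[310:390,340:420]).max(2)>40).astype(np.uint8)
k,l,st,ce=cv2.connectedComponentsWithStats(d)
for i in range(1,k):
    if st[i,4]>8:
        q=ce[i]+[340,310];print("changed",st[i],q,plane(ray("scene",*q),18)-[380.1,314.9,0],c[l==i].mean(0))
E
```

```text
time_s: 18.55
position: [430.7, 15.9, 308.1]
tcp_rot: [180.0, 0.2, 161.5]
wrist_force: [1.0, 1.4, -0.2]
width: 91.3
grasp_force: 0.0
time_s: 18.88
position: [377.3, 120.4, 307.5]
tcp_rot: [179.9, -0.0, 162.0]
wrist_force: [-0.8, -0.3, 0.2]
width: 91.6
grasp_force: 0.0
(array([ 27,  27,  24,  22, 261], dtype=int32), array([318.90421456, 203.5440613 ])) (array([ 27,  27,  24,  22, 229], dtype=int32), array([318.6419214 , 203.31877729]))
(array([ 30,  24,  28,  29, 637], dtype=int32), array([357.87598116, 253.12872841])) (array([ 30,  24,  28,  29, 637], dtype=int32), array([358.59340659, 253.10047096]))
changed [24 21  4  3 11] [365.36363636 331.90909091] [ 39.69351691 -48.85165862  18.        ] [93.         90.         89.81818182]
changed [38 39  9 12 84] [381.6547619  354.47619048] [11.53849096 21.58391022 18.        ] [ 70.42857143  86.5952381  104.26190476]
changed [  2  64  27  16 172] [354.25581395 385.12790698] [103.30397854  87.76072319  18.        ] [ 67.84883721  85.64534884 102.36046512]
```

The pusher's disc is back where it hung at the start, and the cork lies inside the tray.

```bash
python3 -c "
from plant import ctrl
print(ctrl.hand_in())"
```

```text
the job is handed in; nothing more can be done
None
```

The cork was pushed out and lies in the stand's tray, the pusher hangs upright in the crock by its disc, and the job was handed in at about 19 s of the 67 s allowed.

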